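# Clamp the lamp post in the chuck and present the lamp head socket-up

## Task

The lamp's head is to be cemented back on its post: first swing the chuck's lever clockwise (seen from above) until the three jaws grip the post tight and upright, and leave it tight. Then pick up the loose lamp head, find the end with the blind socket hole and turn it over so that the socket looks straight up, ready for a drop of cement. Finish while holding the head still like that in the gripper, about 25 cm above the shelf and touching nothing else, with the models, tools and bottle around left where they stood.

Things in the scene. Friction and masses are not known exactly. Their poses are not given: they have to be found in the camera images.
- chuck_axis (a point): centre of the top face of the lever chuck, 62 mm above the shelf: a small upright bench chuck screwed to the shelf on the left (flange 110 mm across and 10 mm thick, body 72 to 78 mm across), its axis vertical. Three steel jaws stand 16 mm proud of this face, 120 deg apart, round the lamp post. Beyond it, along the far edge of the shelf, a silver coach (132 mm high) and a black hopper stand screwed to display tracks
- chuck_ring (a joint): turn (rad) of the chuck's knurled ring and its lever: 0 fully open, grows clockwise seen from above, range 0 to 1.9. All three jaws close together by 6 mm per rad; they touch the 10 mm post at about 1.1 and are tight at 1.25 to 1.3. From 1.1 on the resistance at lever_grip grows by about 3 N for each 0.1 rad. The ring turns with a steady friction of 0.25 N m (2.6 N at lever_grip) and stays where it is left, keeping the jaws tight (it is self-locking)
- lever_grip (a point): point to take or push the chuck's lever: on the centre line of the straight steel lever bar, 9 mm thick, horizontal, 33 mm above the shelf, 95 mm out from the chuck's axis. The bar points radially out of the ring from 39 to 125 mm from the axis and ends in a 16 mm black ball
- jaw_a: one of the three steel chuck jaws; its origin lies on the chuck's axis when fully open and moves with it, x pointing outward along its slide, z up; the gripping face is 10 mm wide and 16 mm high
- jaw_b: second jaw, as jaw_a
- jaw_c: third jaw, as jaw_a
- post: the lamp's bare aluminium post, a loose 10 mm rod 112 mm long standing in the chuck's 13 mm bore, with an 18 mm collar 20 to 24 mm below its top; origin at the centre of its lower end (44 mm above the shelf), z up along it; its top is 156 mm above the shelf
- head: the loose lamp head, a square aluminium block with milky panes, 32 x 32 mm and 56 mm long, about 0.06 to 0.13 kg, lying on one long side on the right half of the shelf. Its two ends look alike except that one has a 12 mm round blind hole (the socket), 20 mm deep, in its middle; the other is plain. Origin at the block's centre (16 mm above the shelf as it lies); x runs along its length and points out of the socket end
- socket (a point): mouth of the head's blind hole: centre of the socket end face, 28 mm from the head's centre along its x; same axes as the head
- bench: white ceramic platform bench, 72 mm long, 42 mm high, at the right towards the robot; leave it where it is (origin at the middle of its underside)
- display_lamp: a complete small aluminium lamp on a round foot, 152 mm tall, standing beyond the chuck on the left; it is only on show (its square head looks like the loose one); leave it where it is (origin at the middle of its underside)
- cement: small clear cement bottle with white cap, 28 mm thick, 46 mm tall, in the middle towards the robot; leave it where it is (origin at the middle of its underside)
- tray: grey plastic parts tray, 90 x 60 x 14 mm, at the left towards the robot; leave it where it is (origin at the middle of its underside)
- tweezers: steel tweezers, 120 mm long and 6 mm high, lying flat at the right; leave it where it is (origin at the middle of its underside)
There are look-alikes about, which are no part of the job. Leave any orange or yellow look-alike of the head alone.

How it is judged (in metres and radians):
On the way, in this order (a step that is already met when the one before it is completed fails the run):
1. the three jaws grip the post, upright (contact force between each of jaw_a, jaw_b, jaw_c and post above 4 N and angle between post's own z axis and vertical below 0.09 rad), for 0.2 s.
2. the head is held up in the gripper with its socket up (angle between head's own x axis and vertical below 0.25 rad and height (world z) of head between 0.19 and 0.34 m and contact force between the fingers and head above 0.5 N), for 0.2 s.
At the end, for the whole second after the job is handed in: Each jaw presses on the post with over 4 N and the post is within 0.09 rad of vertical; the head is gripped (over 0.5 N), its centre 0.19 to 0.34 m above the shelf (higher than anything there could carry it), its socket within 0.25 rad of straight up, at rest, not touching the post (all of step 1 and all of step 2 and linear speed of head below 0.03 m/s and angular speed of head below 0.3 rad/s and contact force between head and post below 0.1 N); the arm keeps its last pose, push and grip.
It fails at once if a thing on show or a tool is moved more than 20 mm (distance of any of bench, display_lamp, cement, tray, tweezers from where it was at the start of the episode above 0.02 m).
It also fails if it takes over 54 s, if anything falls off the work surface, if the arm or the gripper's body presses on something with over 40 N, if the wrist force passes 120 N, or if a joint passes its speed limit or range.

## Robot

A 6-joint arm with a two-finger parallel gripper is mounted at the origin on the work surface. World frame = base frame: x ahead of the robot, y to its left, z up, the work surface at z = 0. Lengths are in mm, angles in rad, forces in N, time in s.
With the tool pointing down it reaches from about 350 to 975 mm from the base axis. Payload 7.1 kg.
Tool frame: the origin (TCP) lies on the mounting face of the last link; the fingertips stand 182 mm ahead of it and the grasp point (between the pads) lies 163 mm ahead of it (ctrl.tip_reach is the distance from the TCP to the fingertips, in mm); z points along the fingers, y is the direction in which the jaws open and shut (so a half turn about z gives the same grasp; the last joint's range is limited). The gripper opens to 88 mm and grips with 3 to 60 N. Pads are 20 mm wide; open, the fingers measure 115 mm over their backs; the gripper's body (75 mm by 178 mm) begins 61 mm behind the grasp point.
Start: joints at [1.082, 0.423, 1.63, -0, 1.089, -0.019], TCP at [282.911, 557.286, 404.675] pointing down, gripper open.
Joint ranges: [-3, 3], [-0.9, 2.11], [0.09, 2.58], [-1.31, 4.45], [0.11, 2.69], [-2.54, 2.54]. Speed limits (rad/s): [2.39, 2.39, 3.01, 3.14, 3.14, 3.14].

## Interface

Orientations are given as a rotation vector (axis times angle).
In Python, from workcell import ctrl gives the robot as it stands.
- The arm moves only by the tool jog_arm, never from a script. Its argument "steps" is a list that holds one entry, the list of rows, each a list of 7 numbers: the shift along the tool's x, y, z in m, then the turn, a rotation vector about the tool's x, y, z in degrees, then the gripper's target within -1 to 1 (shut at 1, half-way at 0, fully open at -1). A call has 1 to 20 rows; each row shifts and turns the commanded pose from where the row before left it, along the tool's axes as they then stand; what a row does not reach is not made up. A row lasts 1/12 s, in which the tool goes at most 41.7 mm and 7.16 degrees, less where a joint would pass 70% of its speed; a pose out of reach is approached as far as the arm can. A call is refused whole if a number of a shift passes 0.0417 or a number of a turn 7.16, either way. A call with a gripper value outside its range is refused whole. The fingers move at their own pace and stop on an object; the grip force is fixed at half the most. Time passes only in rows, so rows that do not move let the fingers close. It gives the time, the measured TCP pose, the force and the opening at its end, in the units of the state.
- ctrl.get_obs(): the state, without advancing time (a new reading comes with each control period).
- ctrl.get_image(name): name is "scene" or "top" or "wrist"; returns the picture (420x560x3 uint8, red, green, blue); there is no depth.
- ctrl.camera_info(name): a dict with "fx", "fy", "cx", "cy" (pixels), "origin" and "attitude" of the camera in the world; the wrist camera has in their place "T_tool_cam" (4x4, takes a point from camera to tool coordinates, whose origin is the TCP and whose axes are the flange's). Camera axes: x right, y down, z forward; pixel columns grow to the right and rows downward; lengths in mm; the calibration is good to about 2 mm. A picture is of the moment at which its call begins: read the wrist's pose just before it. camera_info takes no time and is no camera call.
- ctrl.close_job(): hands the job in, once; it reports no verdict.
Trained networks look in the newest picture that a camera, given by its name, has taken for a name from the list of things; names that differ only in an ending like _2 or _b are one class to them, and where a whole thing is asked for, a point or a joint stands for the part that bears it (a point fixed in the world has none). Each returns a list of dicts, best first, with "p" (0 to 1); they miss things now and then, are a little off and sometimes report something else, mostly with a low value. They report only what shows in the picture. A call takes as long as a camera call. They do not tell look-alikes from the thing itself.
- ctrl.look_for(thing, camera): "bbox" ([left, top, right, bottom] in pixels, round what is visible of it).
- ctrl.trace(thing, camera): "pixels" (420x560 bool, what is visible of it) and "bbox" ([left, top, right, bottom] in pixels, round what is visible of it).
- ctrl.landmark_of(thing, camera): "uv" ([column, row] in pixels: a listed point, or the origin of a listed thing).
The state is a dict: "t": time; "qpos": joint angles; "qvel": joint speeds; "joint_torque": joint torques, N m; "ee_pos": TCP position; "orientation": TCP orientation; "ft_force": force on the tool from outside, world axes, zero at the start; "moment": the same for the moment, N m; "width": finger opening in mm.
Only numpy, scipy, OpenCV 4.12 (cv2) and the standard library are available. Lean on these libraries where they do the work, as an engineer would, in place of code of your own. Each camera call takes 0.05 s, during which the arm holds its last target.

## Working session

There is one attempt and no reset: what is moved stays moved. The work goes in short steps, Python scripts to look and compute and a tool call to move; the robot and the scene stay as the last step left them, time stands still between calls to the robot, and variables do not carry over. Pictures are saved under pics/ and viewed, and the job is handed in when it is done.

Besides the shell and the picture viewer there is one more tool, called after "Request:" by a JSON object that holds its "op" and its "data", one argument or row to a line. jog_arm: Moves the arm, as the interface text tells. Its arguments: {"type":"object","properties":{"steps":{"type":"array"}},"required":["steps"]}

```bash
mkdir -p pics; ls; cat > h.py <<'E'
import numpy as np, cv2, json
from scipy.spatial.transform import Rotation as R
from workcell import ctrl
def save(n,img): cv2.imwrite('pics/'+n,cv2.cvtColor(img,cv2.COLOR_RGB2BGR))
E
python3 - <<'E'
from h import *
print(ctrl.get_obs())
for c in ('scene','top','wrist'):
    save(c+'0.png',ctrl.get_image(c)); print(c,ctrl.camera_info(c))
    for t in ('chuck_axis','lever_grip','head','socket','post','display_lamp','bench','cement','tray','tweezers','jaw_a'):
        try: print(t,[(np.round(d['uv']).tolist(),round(d['p'],2)) for d in ctrl.landmark_of(t,c)][:4])
        except Exception as e: print(t,e)
print(ctrl.get_obs()['t'])
E
```

```text
pics
{'t': 0.0, 'qpos': array([ 1.08196114e+00,  4.23841073e-01,  1.63067234e+00,  3.83950158e-05,
        1.08862716e+00, -1.90214333e-02]), 'qvel': array([ 6.97628546e-04,  6.92670063e-05, -3.18872075e-04,  4.71499221e-04,
        4.86345214e-04,  1.62140637e-03]), 'joint_torque': array([-1.81672414e-03, -5.44614923e+01, -2.73665214e+01,  6.42871158e-02,
        2.27114250e-02, -7.32288640e-05]), 'ee_pos': array([282.80582506, 557.04705188, 403.90828717]), 'orientation': array([-7.31142155e-01, -3.05489447e+00,  2.33976500e-03]), 'ft_force': array([-0.33571549,  0.93455643,  0.40916916]), 'moment': array([0.03707085, 0.01956192, 0.00650368]), 'width': 87.74938237754411}
scene {'fx': 478.602345746322, 'fy': 478.602345746322, 'cx': 280.35232895973616, 'cy': 206.87647075874386, 'origin': array([1003.08280078, -693.58662896,  724.74404853]), 'attitude': array([-2.16253059, -0.65960544,  0.29243554])}
chuck_axis [([333.0, 169.0], 0.62)]
lever_grip [([318.0, 198.0], 0.73), ([234.0, 211.0], 0.6)]
head [([242.0, 298.0], 0.75), ([356.0, 152.0], 0.69), ([295.0, 287.0], 0.66), ([152.0, 349.0]
[... 1117 characters left out ...]
[184.0, 211.0], 0.44), ([183.0, 209.0], 0.41)]
wrist {'fx': 325.76852102650764, 'fy': 325.76852102650764, 'cx': 282.5915838896287, 'cy': 211.05711228832246, 'T_tool_cam': array([[ 1.58053786e-04, -9.63294085e-01, -2.68448282e-01,
         7.41094001e+01],
       [ 9.99999830e-01,  1.53004091e-06,  5.83277637e-04,
         6.63982903e-01],
       [-5.61457161e-04, -2.68448329e-01,  9.63293922e-01,
         1.97663325e+01],
       [ 0.00000000e+00,  0.00000000e+00,  0.00000000e+00,
         1.00000000e+00]])}
chuck_axis []
lever_grip [([272.0, 394.0], 0.66)]
head []
socket []
post []
display_lamp [([271.0, 395.0], 0.72)]
bench []
cement []
tray [([224.0, 351.0], 0.58)]
tweezers []
jaw_a []
1.8
```

View pics/scene0.png

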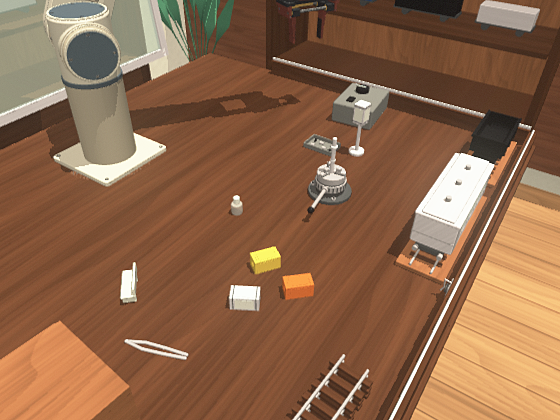

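View pics/top0.png

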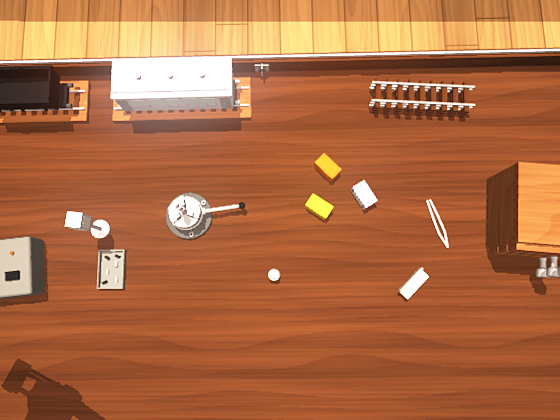

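View pics/wrist0.png

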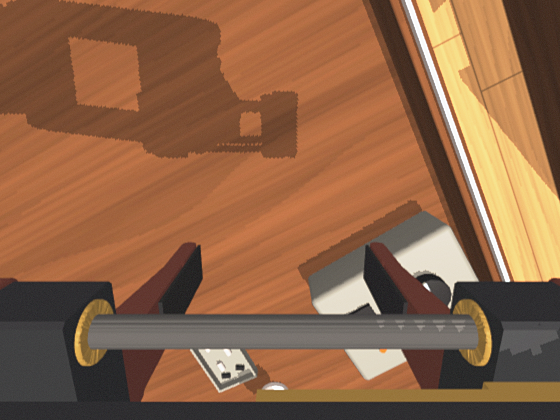

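```bash
cat >> h.py <<'E'
CI={c:ctrl.camera_info(c) for c in ('scene','top')}
def ray(c,uv):
    i=CI[c]; d=R.from_rotvec(i['attitude']).as_matrix()@np.array([(uv[0]-i['cx'])/i['fx'],(uv[1]-i['cy'])/i['fy'],1]); return i['origin'],d
def atz(c,uv,z):
    o,d=ray(c,uv); return o+d*(z-o[2])/d[2]
def tri(rays):
    A=np.zeros((3,3));b=np.zeros(3)
    for o,d in rays:
        d=d/np.linalg.norm(d);P=np.eye(3)-np.outer(d,d);A+=P;b+=P@o
    x=np.linalg.solve(A,b)
    return x,[np.linalg.norm((np.eye(3)-np.outer(d,d)/(d@d))@(x-o)) for o,d in rays]
E
python3 - <<'E'
from h import *
for c,u in (('top',(187,213)),('top',(241,206)),('top',(364,195))): print(np.round(atz(c,u,33 if u[0]<300 else 32)))
print('chuck',tri([ray('scene',(333,169)),ray('top',(185,213))]))
print('lever',tri([ray('scene',(318,198)),ray('top',(227,208))]))
print('ball',tri([ray('scene',(310,211)),ray('top',(241,206))]))
print('head',tri([ray('scene',(242,298)),ray('top',(361,193))]))
print(R.from_rotvec([-7.31142155e-01, -3.05489447e+00,  2.33976500e-03]).as_matrix().round(3))
s=cv2.imread('pics/scene0.png');t=cv2.imread('pics/top0.png')
a=cv2.resize(s[240:330,200:340],(560,360),interpolation=3);b=cv2.resize(t[150:230,290:400],(550,400),interpolation=3)
cv2.imwrite('pics/za.png',a);cv2.imwrite('pics/zb.png',b)
cv2.imwrite('pics/zc.png',np.hstack([cv2.resize(s[120:230,280:390],(400,400),interpolation=3),cv2.resize(t[160:260,160:260],(400,400),interpolation=3)]))
E
```

```text
[584. 194.  33.]
[598.  69.  33.]
[ 620. -215.   32.]
chuck (array([581.40302743, 194.73263114,  67.3521662 ]), [np.float64(4.27044339567923), np.float64(4.270443395679129)])
lever (array([595.03169289, 102.79163307,  42.14916227]), [np.float64(3.2347984814784194), np.float64(3.2347984814782604)])
ball (array([598.56715731,  69.40987654,  27.72796049]), [np.float64(0.7727033146805334), np.float64(0.7727033146804062)])
head (array([ 623.31081566, -215.32799959,   15.39867084]), [np.float64(6.561754287253808), np.float64(6.5617542872539625)])
[[-0.892  0.453 -0.001]
 [ 0.453  0.892 -0.001]
 [ 0.    -0.002 -1.   ]]
```

View pics/za.png

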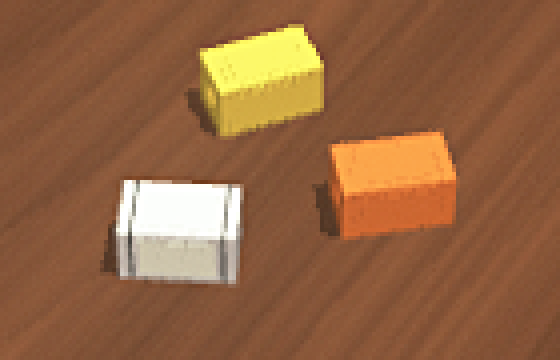

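View pics/zb.png

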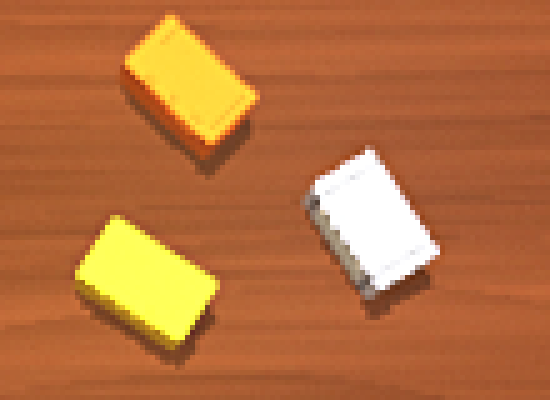

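View pics/zc.png

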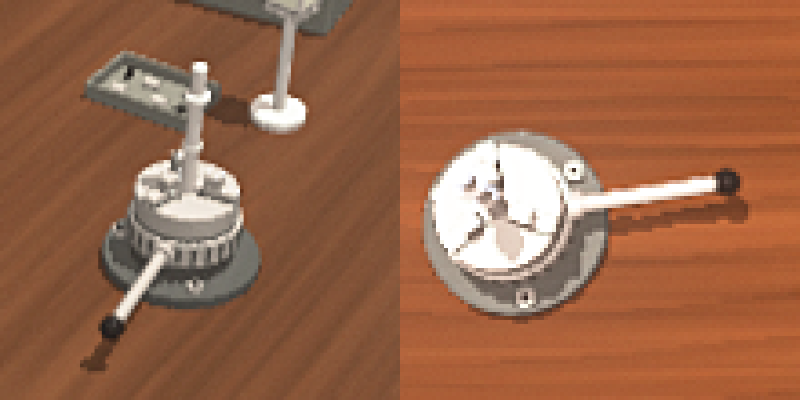

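```bash
cat >> h.py <<'E'
def cur():
    o=ctrl.get_obs(); return o['ee_pos'],R.from_rotvec(o['orientation']),o
def mkR(z,x):
    z=np.array(z,float)/np.linalg.norm(z); x=np.array(x,float); x=x-z*(x@z); x/=np.linalg.norm(x)
    return R.from_matrix(np.column_stack([x,np.cross(z,x),z]))
def rows(poses,g,p=None,r=None):
    """poses: list of (p,R) per row"""
    if p is None: p,r,_=cur()
    out=[]
    for (q,s) in poses:
        sh=r.inv().apply(q-p)/1000; tu=np.degrees((r.inv()*s).as_rotvec())
        sh=np.round(sh,4); tu=np.round(tu,2)
        out.append([*map(float,sh),*map(float,tu),g])
        p=p+r.apply(sh*1000); r=r*R.from_rotvec(np.radians(tu))
    return out
def interp(p0,r0,p1,r1,n=None,v=35,w=6.5):
    d=(r0.inv()*r1).as_rotvec()
    if n is None: n=int(np.ceil(max(np.linalg.norm(p1-p0)/v,np.degrees(np.linalg.norm(d))/w)))
    return [(p0+(p1-p0)*k/n, r0*R.from_rotvec(d*k/n)) for k in range(1,n+1)]
def show(rs):
    for i in range(0,len(rs),20):
        print(len(rs[i:i+20]),json.dumps(rs[i:i+20]).replace(' ',''))
def lever(c,ang,rad,zh,tilt,back=0,tip=171):
    a=np.radians(ang); u=np.array([np.cos(a),np.sin(a),0]); G=np.array([c[0],c[1],0])+u*rad+[0,0,zh]
    t=np.radians(tilt); z=-u*np.sin(t)-np.array([0,0,1])*np.cos(t)
    return G-z*(tip+back), mkR(z,-u)
def wray(uv,p,r):
    i=ctrl.camera_info('wrist'); T=i['T_tool_cam']; d=np.array([(uv[0]-i['cx'])/i['fx'],(uv[1]-i['cy'])/i['fy'],1])
    return p+r.apply(T[:3,3]), r.apply(T[:3,:3]@d)
def wproj(P,p,r):
    i=ctrl.camera_info('wrist'); T=i['T_tool_cam']; q=T[:3,:3].T@(r.inv().apply(np.array(P,float)-p)-T[:3,3]); return [i['fx']*q[0]/q[2]+i['cx'],i['fy']*q[1]/q[2]+i['cy']]
E
python3 - <<'E'
from h import *
print(atz('top',(189,216),10),atz('top',(205.5,210.7),33),atz('top',(241.5,205.5),33))
p,r,o=cur()
P,Q=lever((583,193),-83,95,33,15,180)
print(P); show(rows(interp(p,r,P,Q),-1))
E
```

```text
[580.3370911  194.10624273  10.        ] [588.41075444 151.60897551  33.        ] [599.38210844  68.30263414  33.        ]
[605.64886721   8.53977923 372.03996503]
19 [[-0.0282,-0.0181,0.0017,-0.39,0.73,2.93,-1],[-0.0291,-0.0166,0.0013,-0.38,0.72,2.94,-1],[-0.03,-0.0151,0.0007,-0.39,0.73,2.93,-1],[-0.0307,-0.0135,0.0003,-0.39,0.72,2.94,-1],[-0.0313,-0.012,-0.0002,-0.38,0.73,2.93,-1],[-0.0319,-0.0103,-0.0007,-0.39,0.72,2.94,-1],[-0.0324,-0.0087,-0.0011,-0.38,0.73,2.93,-1],[-0.0328,-0.007,-0.0017,-0.39,0.72,2.94,-1],[-0.0331,-0.0053,-0.002,-0.39,0.73,2.93,-1],[-0.0332,-0.0036,-0.0026,-0.38,0.72,2.93,-1],[-0.0334,-0.0019,-0.0029,-0.39,0.73,2.94,-1],[-0.0334,-0.0001,-0.0034,-0.39,0.72,2.93,-1],[-0.0333,0.0016,-0.0038,-0.38,0.73,2.94,-1],[-0.0331,0.0033,-0.0042,-0.39,0.72,2.93,-1],[-0.0328,0.0051,-0.0046,-0.38,0.73,2.94,-1],[-0.0325,0.0067,-0.005,-0.39,0.73,2.93,-1],[-0.032,0.0084,-0.0053,-0.39,0.72,2.94,-1],[-0.0315,0.0102,-0.0057,-0.38,0.73,2.93,-1],[-0.0309,0.0117,-0.006,-0.39,0.72,2.93,-1]]
```

Request:
{"op": "jog_arm", "data": {
  "steps": [
    [[-0.0282, -0.0181, 0.0017, -0.39, 0.73, 2.93, -1], [-0.0291, -0.0166, 0.0013, -0.38, 0.72, 2.94, -1], [-0.03, -0.0151, 0.0007, -0.39, 0.73, 2.93, -1], [-0.0307, -0.0135, 0.0003, -0.39, 0.72, 2.94, -1], [-0.0313, -0.012, -0.0002, -0.38, 0.73, 2.93, -1], [-0.0319, -0.0103, -0.0007, -0.39, 0.72, 2.94, -1], [-0.0324, -0.0087, -0.0011, -0.38, 0.73, 2.93, -1], [-0.0328, -0.007, -0.0017, -0.39, 0.72, 2.94, -1], [-0.0331, -0.0053, -0.002, -0.39, 0.73, 2.93, -1], [-0.0332, -0.0036, -0.0026, -0.38, 0.72, 2.93, -1], [-0.0334, -0.0019, -0.0029, -0.39, 0.73, 2.94, -1], [-0.0334, -0.0001, -0.0034, -0.39, 0.72, 2.93, -1], [-0.0333, 0.0016, -0.0038, -0.38, 0.73, 2.94, -1], [-0.0331, 0.0033, -0.0042, -0.39, 0.72, 2.93, -1], [-0.0328, 0.0051, -0.0046, -0.38, 0.73, 2.94, -1], [-0.0325, 0.0067, -0.005, -0.39, 0.73, 2.93, -1], [-0.032, 0.0084, -0.0053, -0.39, 0.72, 2.94, -1], [-0.0315, 0.0102, -0.0057, -0.38, 0.73, 2.93, -1], [-0.0309, 0.0117, -0.006, -0.39, 0.72, 2.93, -1]]
  ]
}}

```text
t: 3.38
ee_pos: [606.3, 6.9, 372.0]
orientation: [-1.947, -2.195, -0.257]
ft_force: [0.3, 0.8, 0.1]
width: 88.0
```

```bash
python3 - <<'E'
from h import *
p,r,o=cur(); print(o['t'],p,o['qpos'].round(3),o['ft_force'].round(2),o['qvel'].round(3))
p,r,o=cur()
im=ctrl.get_image('wrist')
p,r,o=cur(); print(p)
for P in ([583,193,62],[594,99,33],[598.5,69.4,33]): print(P,np.round(wproj(P,p,r)))
print([(np.round(d['uv']),d['p']) for d in ctrl.landmark_of('lever_grip','wrist')])
save('w1.png',im)
E
```

```text
3.3833 [606.31436198   6.86905581 372.02611676] [-0.062  0.446  1.69   0.295  1.073 -0.332] [0.33 0.78 0.1 ] [-0.592  0.315 -0.45   0.119  0.242  0.013]
[608.9013526    2.67797583 371.93226284]
[583, 193, 62] [278.  86.]
[594, 99, 33] [278. 188.]
[598.5, 69.4, 33] [279. 217.]
[(array([283., 190.]), 0.75), (array([282.,  86.]), 0.35), (array([281.,  88.]), 0.31)]
```

View pics/w1.png

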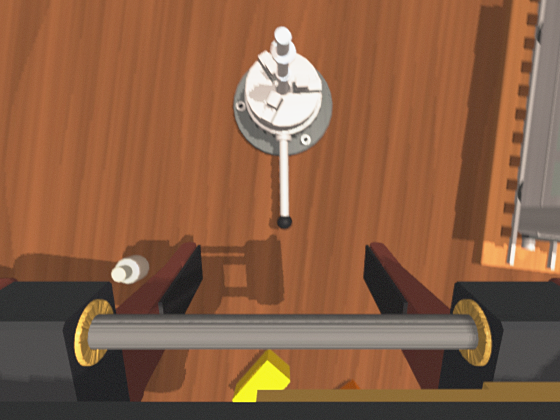

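```bash
python3 - <<'E'
from h import *
p,r,o=cur(); print(p,o['qvel'].round(3))
im=ctrl.get_image('wrist')
for P in ([583,193,62],[594,99,33],[598.5,69.4,33]): print(P,np.round(wproj(P,p,r)))
save('w2.png',im)
cv2.imwrite('pics/w2z.png',cv2.resize(cv2.cvtColor(im,cv2.COLOR_RGB2BGR)[20:240,210:350],(500,786)[::1] if 0 else (378,594),interpolation=3))
E
```

```text
[607.60742799   4.77161611 371.84786163] [ 0.061 -0.026  0.056  0.013  0.005 -0.001]
[583, 193, 62] [280.  89.]
[594, 99, 33] [280. 190.]
[598.5, 69.4, 33] [281. 219.]
```

View pics/w2z.png

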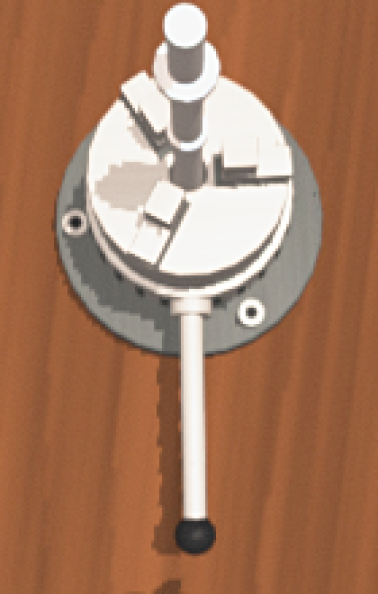

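Request:
{"op": "jog_arm", "data": {
  "steps": [
    [[0, 0, 0.02, 0, 0, 0, -1], [0, 0, 0.03, 0, 0, 0, -1], [0, 0, 0.03, 0, 0, 0, -1], [0, 0, 0.03, 0, 0, 0, -1], [0, 0, 0.03, 0, 0, 0, -1], [0, 0, 0.025, 0, 0, 0, -1], [0, 0, 0.01, 0, 0, 0, -1], [0, 0, 0.005, 0, 0, 0, -1], [0, 0, 0, 0, 0, 0, -1], [0, 0, 0, 0, 0, 0, -1]]
  ]
}}

```text
t: 4.37
ee_pos: [600.4, 55.0, 199.3]
orientation: [-1.944, -2.199, -0.257]
ft_force: [0.2, 0.1, -0.1]
width: 88.0
```

```bash
python3 - <<'E'
from h import *
p,r,o=cur(); print(p,o['qvel'].round(3),o['ft_force'],o['moment'],o['qpos'])
P,Q=lever((583,193),-83,95,33,15); print(P, (r.inv()*Q).as_rotvec())
save('w3.png',ctrl.get_image('wrist'))
for Pt in ([583,193,62],[594.5,98.7,33],[599,69.4,33]): print(Pt,np.round(wproj(Pt,p,r)))
E
```

```text
[600.39385976  54.98262953 199.254004  ] [-0.006 -0.015 -0.005  0.001 -0.001 -0.001] [ 0.16428587  0.08237185 -0.11810732] [-0.1891804   0.03837209 -0.00158319] [ 0.01702284  0.68870229  1.76810289  0.38729894  0.74980566 -0.39950581]
[599.97128794  54.77995172 198.1733163 ] [0.0012825  0.00013627 0.00092874]
[583, 193, 62] [282.  60.]
[594.5, 98.7, 33] [281. 272.]
[599, 69.4, 33] [283. 330.]
```

View pics/w3.png

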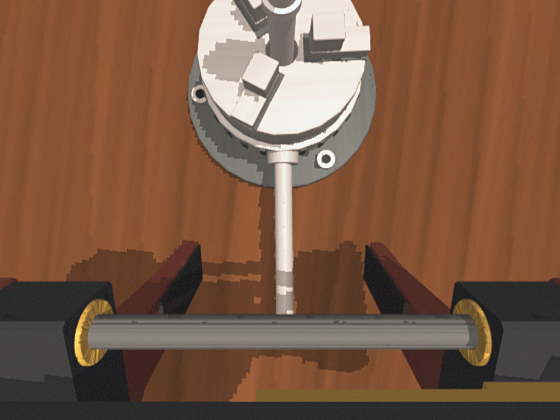

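Request:
{"op": "jog_arm", "data": {
  "steps": [
    [[0, 0, 0, 0, 0, 0, 1], [0, 0, 0, 0, 0, 0, 1], [0, 0, 0, 0, 0, 0, 1], [0, 0, 0, 0, 0, 0, 1], [0, 0, 0, 0, 0, 0, 1], [0, 0, 0, 0, 0, 0, 1], [0, 0, 0, 0, 0, 0, 1], [0, 0, 0, 0, 0, 0, 1]]
  ]
}}

```text
t: 5.08
ee_pos: [600.0, 54.7, 198.1]
orientation: [-1.945, -2.198, -0.256]
ft_force: [0.7, -0.4, -0.5]
width: 38.5
```

```bash
python3 - <<'E'
from h import *
p,r,o=cur(); print(p,o['ft_force'],o['moment'],o['width'])
c=(583,193)
ps=[]
P0,Q0=lever(c,-83,95,33,15)
for k in range(1,11): 
    ps.append(lever(c,-83-6*k,95,33,15))
show(rows(ps,1,P0,Q0))
E
```

```text
[599.95789697  54.73199933 198.12642332] [ 0.70475567 -0.3962691  -0.5476551 ] [-0.18725019  0.04868828 -0.00032451] 38.45414138612419
10 [[0.0007,-0.0146,0.0002,-1.55,0.0,5.8,1],[0.0008,-0.0145,0.0002,-1.56,0.0,5.79,1],[0.0007,-0.0146,0.0002,-1.55,-0.0,5.8,1],[0.0008,-0.0145,0.0002,-1.55,-0.0,5.79,1],[0.0007,-0.0146,0.0002,-1.55,0.0,5.8,1],[0.0007,-0.0145,0.0002,-1.56,0.0,5.79,1],[0.0008,-0.0146,0.0002,-1.55,0.0,5.8,1],[0.0007,-0.0145,0.0002,-1.55,0.0,5.79,1],[0.0007,-0.0146,0.0002,-1.56,0.0,5.8,1],[0.0008,-0.0146,0.0002,-1.55,0.0,5.8,1]]
```

Request:
{"op": "jog_arm", "data": {
  "steps": [
    [[0, 0, 0, 0, 0, 0, 1], [0, 0, 0, 0, 0, 0, 1], [0, 0, 0, 0, 0, 0, 1], [0, 0, 0, 0, 0, 0, 1], [0, 0, 0, 0, 0, 0, 1], [0, 0, 0, 0, 0, 0, 1], [0, 0, 0, 0, 0, 0, 1]]
  ]
}}

```text
t: 5.67
ee_pos: [600.2, 54.8, 198.2]
orientation: [-1.945, -2.198, -0.257]
ft_force: [1.4, 0.3, -2.4]
width: 8.2
```

Request:
{"op": "jog_arm", "data": {
  "steps": [
    [[0.0007, -0.0146, 0.0002, -1.55, 0, 5.8, 1], [0.0008, -0.0145, 0.0002, -1.56, 0, 5.79, 1], [0.0007, -0.0146, 0.0002, -1.55, 0, 5.8, 1], [0.0008, -0.0145, 0.0002, -1.55, 0, 5.79, 1], [0.0007, -0.0146, 0.0002, -1.55, 0, 5.8, 1], [0.0007, -0.0145, 0.0002, -1.56, 0, 5.79, 1], [0.0008, -0.0146, 0.0002, -1.55, 0, 5.8, 1], [0, 0, 0, 0, 0, 0, 1], [0, 0, 0, 0, 0, 0, 1]]
  ]
}}

```text
t: 6.42
ee_pos: [501.8, 79.1, 198.1]
orientation: [-2.658, -1.39, -0.346]
ft_force: [-5.8, -3.1, 4.4]
width: 8.2
```

```bash
cat > st.py <<'E'
from h import *
p,r,o=cur(); M=r.as_matrix(); a=np.degrees(np.arctan2(-M[1,0],-M[0,0])); u=np.array([np.cos(np.radians(a)),np.sin(np.radians(a))])
tn=np.array([u[1],-u[0]]) # clockwise tangent
g=p+M[:,2]*171
d=g[:2]-[583,193]
print('t',o['t'],'yaw',a,'G',g.round(1),'rad',np.hypot(*d),'ang',np.degrees(np.arctan2(d[1],d[0])),'F rad/tan',o['ft_force'][:2]@u,o['ft_force'][:2]@tn,'f',o['ft_force'].round(1),'m',o['moment'].round(2),'w',o['width'],'q',o['qpos'].round(2))
E
python3 st.py
```

```text
t 6.4167 yaw -124.81103241018062 G [526.6 115.5  32.8] rad 95.84262948425855 ang -126.04853524129655 F rad/tan 5.855438423822201 2.97424776185195 f [-5.8 -3.1  4.4] m [-0.56  1.03  0.13] w 8.248643031026424 q [0.08 0.59 2.03 0.53 0.4  0.21]
```

```bash
python3 - <<'E'
from h import *
c=(583,193)
P0,Q0=lever(c,-125,95,33,15)
show(rows([lever(c,-125-6*k,95,33,15-2.5*k) for k in range(1,5)]+[lever(c,-149-4.5*k,95,33,5) for k in range(1,3)],1,P0,Q0))
E
```

```text
6 [[0.0082,-0.0138,0.0003,-1.43,-2.5,5.83,1],[0.0081,-0.013,0.0004,-1.17,-2.5,5.88,1],[0.0081,-0.0123,0.0002,-0.91,-2.49,5.93,1],[0.008,-0.0115,0.0003,-0.65,-2.5,5.97,1],[0.0004,-0.0086,0.0,-0.39,-0.0,4.48,1],[0.0003,-0.0086,0.0,-0.4,-0.0,4.48,1]]
```

Request:
{"op": "jog_arm", "data": {
  "steps": [
    [[0.0082, -0.0138, 0.0003, -1.43, -2.5, 5.83, 1], [0.0081, -0.013, 0.0004, -1.17, -2.5, 5.88, 1], [0.0081, -0.0123, 0.0002, -0.91, -2.49, 5.93, 1], [0.008, -0.0115, 0.0003, -0.65, -2.5, 5.97, 1], [0, 0, 0, 0, 0, 0, 1], [0, 0, 0, 0, 0, 0, 1]]
  ]
}}

```text
t: 6.92
ee_pos: [490.6, 119.2, 202.1]
orientation: [-2.907, -1.013, -0.185]
ft_force: [-5.1, -0.2, 6.4]
width: 8.6
```

```bash
python3 st.py
```

```text
t 6.9167 yaw -141.6499683066938 G [506.7 135.3  32.6] rad 95.7085992652926 ang -142.89584064295073 F rad/tan 4.1545372016329125 2.9848719943305673 f [-5.1 -0.2  6.4] m [-0.    0.9   0.08] w 8.571598375805861 q [0.2  0.58 2.02 0.18 0.44 0.94]
```

Request:
{"op": "jog_arm", "data": {
  "steps": [
    [[0.0004, -0.0086, 0, -0.4, 0, 4.48, 1], [0.0003, -0.0086, 0, -0.4, 0, 4.48, 1], [0, 0, 0, 0, 0, 0, 1], [0, 0, 0, 0, 0, 0, 1]]
  ]
}}

```text
t: 7.25
ee_pos: [481.1, 133.1, 202.2]
orientation: [-2.981, -0.783, -0.185]
ft_force: [-4.0, -2.1, 3.0]
width: 8.2
```

```bash
python3 st.py
```

```text
t 7.25 yaw -150.63642998535946 G [498.5 147.1  32.7] rad 96.15845666524974 ang -151.50508903328364 F rad/tan 4.519601489645978 0.14501048436897895 f [-4.  -2.1  3. ] m [-0.33  0.82  0.11] w 8.150096754125558 q [0.23 0.57 2.04 0.14 0.42 1.16]
```

Request:
{"op": "jog_arm", "data": {
  "steps": [
    [[0.0004, -0.0086, 0, -0.4, 0, 4.48, 1], [0.0002, -0.0038, 0, -0.2, 0, 2.0, 1], [0, 0, 0, 0, 0, 0, 1], [0, 0, 0, 0, 0, 0, 1], [0, 0, 0, 0, 0, 0, 1]]
  ]
}}

```text
t: 7.67
ee_pos: [475.8, 143.8, 202.3]
orientation: [-3.025, -0.613, -0.183]
ft_force: [-5.0, -4.0, 1.4]
width: 8.3
```

```bash
python3 st.py; python3 - <<'E'
from h import *
p,r,o=cur();save('w4.png',ctrl.get_image('wrist'));save('s4.png',ctrl.get_image('scene'))
s=cv2.imread('pics/s4.png'); cv2.imwrite('pics/s4z.png',cv2.resize(s[100:240,260:400],(560,560),interpolation=3))
E
```

```text
t 7.6667 yaw -157.16268763599916 G [493.9 156.1  32.7] rad 96.47163620884109 ang -157.53238376431443 F rad/tan 6.1959854751467915 -1.7357658313868527 f [-5.  -4.   1.4] m [-0.73  0.84  0.14] w 8.296869867647564 q [0.26 0.57 2.04 0.11 0.41 1.33]
```

View pics/w4.png

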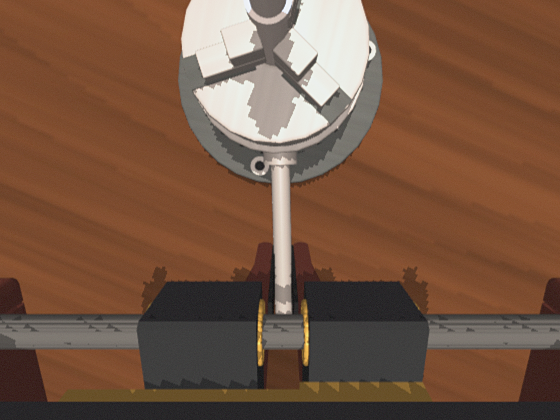

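View pics/s4z.png

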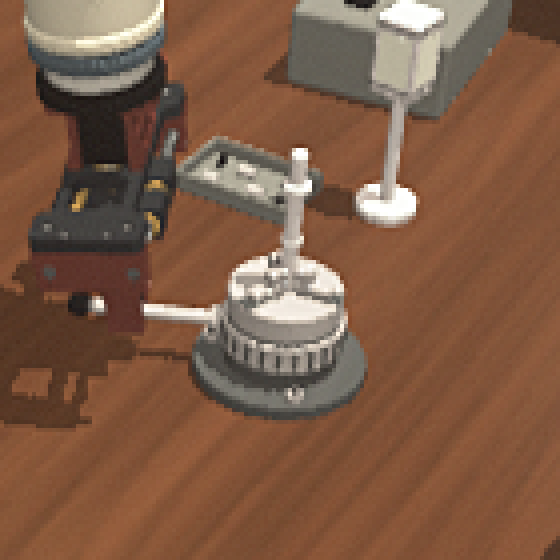

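Request:
{"op": "jog_arm", "data": {
  "steps": [
    [[0.0001, -0.0029, 0, -0.13, 0, 1.5, 1], [0.0001, -0.0029, 0, -0.13, 0, 1.5, 1]]
  ]
}}

```text
t: 7.93
ee_pos: [473.8, 148.7, 202.4]
orientation: [-3.042, -0.532, -0.182]
ft_force: [-3.0, -11.3, -0.3]
width: 8.1
```

```bash
python3 st.py
```

```text
t 7.9333 yaw -160.25086083122827 G [492.1 160.2  32.7] rad 96.59519717715938 ang -160.14900372571424 F rad/tan 6.637663428868806 -9.602509465471757 f [ -3.  -11.3  -0.3] m [-1.75  0.63  0.17] w 8.093396407012033 q [0.27 0.57 2.04 0.09 0.41 1.41]
```

Request:
{"op": "jog_arm", "data": {
  "steps": [
    [[0, 0, 0, 0, 0, 0, 1], [0, 0, 0, 0, 0, 0, 1], [0, 0, 0, 0, 0, 0, 1]]
  ]
}}

```text
t: 8.18
ee_pos: [473.7, 149.0, 202.4]
orientation: [-3.042, -0.534, -0.182]
ft_force: [-4.6, -5.5, -0.9]
width: 8.0
```

```bash
python3 st.py
```

```text
t 8.1833 yaw -160.18924207264553 G [492.  160.5  32.7] rad 96.61538306710706 ang -160.33279599059807 F rad/tan 6.15210793312895 -3.6188491130873213 f [-4.6 -5.5 -0.9] m [-1.1   0.73  0.18] w 7.994139182792273 q [0.27 0.57 2.04 0.09 0.41 1.41]
```

```bash
python3 - <<'E'
from h import *
C=[atz('top',u,32) for u in ((352.4,187),(364,179.6),(378,199.6),(364,208))]
C=np.array(C);print(C.round(1),C.mean(0)); 
for i in range(4): d=C[(i+1)%4]-C[i]; print(np.linalg.norm(d),np.degrees(np.arctan2(d[1],d[0])))
d=ctrl.trace('head','top')
for e in d:
    ys,xs=np.nonzero(e['pixels']); print(e['p'],e['bbox'],cv2.minAreaRect(np.column_stack([xs,ys]).astype(np.float32)))
p,r,o=cur()
P1=np.array([625.,-220,380]);a=np.radians(30);Q1=mkR([0,0,-1],[np.cos(a),np.sin(a),0])
E
```

```text
[[ 639.3 -188.8   32. ]
 [ 656.4 -216.3   32. ]
 [ 608.7 -246.3   32. ]
 [ 589.5 -213.3   32. ]] [ 623.47150884 -216.17572409   32.        ]
32.39896296120965 -58.076715478494556
56.37623016568446 -147.84240759102235
38.10351985297598 120.17988003328976
55.48545635101675 26.27976659460121
0.9 [351.1, 179.2, 373.7, 211.1] ((362.8558654785156, 194.7735137939453), (25.386539459228516, 17.486801147460938), 57.52880859375)
0.87 [305.2, 194.0, 335.0, 222.0] ((317.88458251953125, 206.92306518554688), (25.793560028076172, 17.75040626525879), 33.6900634765625)
0.56 [312.5, 152.2, 339.7, 181.4] ((326.2500305175781, 167.25001525878906), (24.748737335205078, 16.970561981201172), 45.0)
0.54 [192.9, 204.3, 243.6, 226.5] ((216.01153564453125, 209.60623168945312), (16.48012924194336, 54.08758544921875), 67.10945129394531)
```

Request:
{"op": "jog_arm", "data": {
  "steps": [
    [[0, 0, 0, 0, 0, 0, -1], [0, 0, 0, 0, 0, 0, -1], [0, 0, 0, 0, 0, 0, -1], [0, 0, 0, 0, 0, 0, -1], [0, 0, 0, 0, 0, 0, -1], [0, 0, -0.03, 0, 0, 0, -1], [0, 0, -0.04, 0, 0, 0, -1], [0, 0, -0.04, 0, 0, 0, -1], [0, 0, -0.04, 0, 0, 0, -1], [0, 0, -0.03, 0, 0, 0, -1], [0, 0, 0, 0, 0, 0, -1]]
  ]
}}

```text
t: 9.15
ee_pos: [455.6, 138.2, 387.7]
orientation: [-3.039, -0.527, -0.205]
ft_force: [1.0, 0.1, -0.4]
width: 77.9
```

```bash
python3 st.py; python3 - <<'E'
from h import *
p,r,o=cur(); im=ctrl.get_image('wrist');save('w5.png',im)
for P in ([583,193,62],[492,160,33]): print(P,np.round(wproj(P,p,r)))
save('t5.png',ctrl.get_image('top'))
a=np.radians(30);P1=np.array([625.,-220,380]);Q1=mkR([0,0,-1],[np.cos(a),np.sin(a),0])
show(rows(interp(p,r,P1,Q1),0))
E
```

```text
t 9.15 yaw -160.4255776315767 G [476.5 150.5 218.4] rad 114.67131456569281 ang -158.2679444981358 F rad/tan -0.9912970644323992 -0.2789920021397737 f [ 1.   0.1 -0.4] m [-0.06  0.2   0.  ] w 77.92274563914602 q [0.26 0.2  2.   0.05 0.8  1.45]
[583, 193, 62] [284. 100.]
[492, 160, 33] [285. 200.]
12 [[0.0049,0.0329,-0.0043,-0.1,-0.27,-0.89,0],[0.0027,0.0329,0.0002,-0.07,-0.67,-0.86,0],[0.0022,0.033,0.0002,-0.06,-0.68,-0.86,0],[0.0017,0.0329,0.0002,-0.07,-0.67,-0.86,0],[0.0012,0.033,0.0003,-0.07,-0.68,-0.85,0],[0.0007,0.0331,0.0003,-0.07,-0.68,-0.86,0],[0.0002,0.033,0.0003,-0.06,-0.67,-0.86,0],[-0.0002,0.033,0.0004,-0.07,-0.68,-0.86,0],[-0.0008,0.033,0.0004,-0.07,-0.67,-0.86,0],[-0.0012,0.033,0.0004,-0.07,-0.68,-0.86,0],[-0.0017,0.033,0.0005,-0.06,-0.67,-0.85,0],[-0.0023,0.033,0.0006,-0.07,-0.68,-0.86,0]]
```

View pics/w5.png

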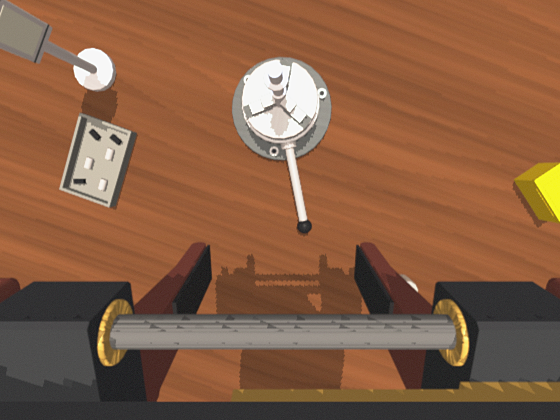

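```bash
python3 - <<'E'
from h import *
t=cv2.imread('pics/t5.png');cv2.imwrite('pics/t5z.png',cv2.resize(t[150:290,120:260],(700,700),interpolation=3))
E
```

```text
(no output)
```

View pics/t5z.png

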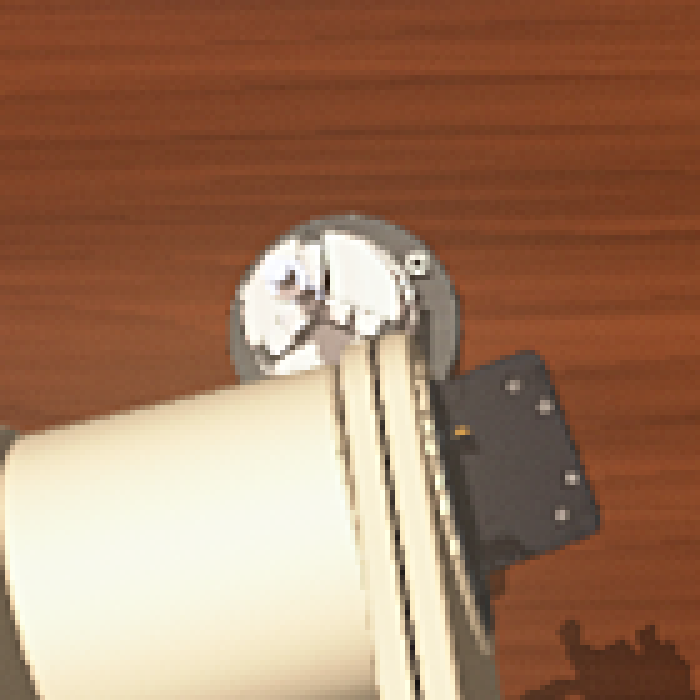

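```bash
python3 - <<'E'
from h import *
p,r,o=cur(); print(o['qvel'].round(3),p); im=ctrl.get_image('wrist');save('w6.png',im)
z=cv2.cvtColor(im,cv2.COLOR_RGB2BGR)[40:240,210:350];cv2.imwrite('pics/w6z.png',cv2.resize(z,(560,800)[:2],interpolation=3)[:600] if 0 else cv2.resize(z,(420,600),interpolation=3))
for uv in ((304,226),(290.5,148)):
    o_,d=wray(uv,p,r); print(o_+d*(33-o_[2])/d[2])
for P in ([583,193,62],[583,193,156]): print(P,np.round(wproj(P,p,r)))
E
```

```text
[ 0.001  0.049  0.031 -0.002 -0.007  0.006] [454.55022011 137.99346838 383.01377   ]
[469.70599591 130.66720578  33.        ]
[541.26394588 171.8781717   33.        ]
[583, 193, 62] [284.  95.]
[583, 193, 156] [281.  63.]
```

View pics/w6z.png

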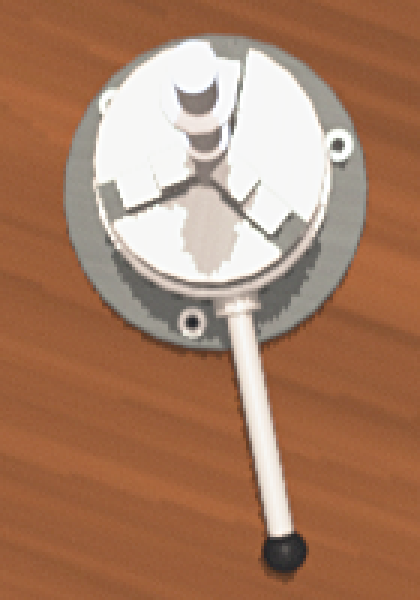

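```bash
python3 - <<'E'
from h import *
p,r,o=cur()
c=(581,192.5)
P0,Q0=lever(c,-150.3,95,33,5,100); P1,Q1=lever(c,-150.3,95,33,5,0)
a=interp(p,r,P0,Q0,3)+interp(P0,Q0,P1,Q1,4)
b=rows(a,0.4); show(b)
show(rows([lever(c,-150.3-k*3,95,33,5) for k in range(1,7)],0.4,P1,Q1))
E
```

```text
7 [[0.0036,0.0047,0.0268,-0.16,-0.84,-3.36,0.4],[0.0037,0.0048,0.0267,-0.16,-0.85,-3.35,0.4],[0.0038,0.005,0.0267,-0.17,-0.84,-3.36,0.4],[-0.0,0.0,0.025,0.0,-0.0,0.0,0.4],[-0.0,0.0,0.025,0.0,-0.0,0.0,0.4],[-0.0,0.0,0.025,0.0,-0.0,0.0,0.4],[-0.0,0.0,0.025,0.0,-0.0,0.0,0.4]]
6 [[0.0002,-0.0058,0.0,-0.26,-0.0,2.99,0.4],[0.0001,-0.0057,0.0,-0.26,0.0,2.99,0.4],[0.0002,-0.0058,0.0,-0.26,0.0,2.99,0.4],[0.0001,-0.0057,0.0001,-0.27,0.0,2.98,0.4],[0.0002,-0.0058,-0.0,-0.26,0.0,2.99,0.4],[0.0001,-0.0057,-0.0,-0.26,0.0,2.99,0.4]]
```

Request:
{"op": "jog_arm", "data": {
  "steps": [
    [[0.0036, 0.0047, 0.0268, -0.16, -0.84, -3.36, 0.4], [0.0037, 0.0048, 0.0267, -0.16, -0.85, -3.35, 0.4], [0.0038, 0.005, 0.0267, -0.17, -0.84, -3.36, 0.4], [0, 0, 0.025, 0, 0, 0, 0.4], [0, 0, 0.025, 0, 0, 0, 0.4], [0, 0, 0.025, 0, 0, 0, 0.4], [0, 0, 0.025, 0, 0, 0, 0.4], [0, 0, 0, 0, 0, 0, 0.4], [0, 0, 0, 0, 0, 0, 0.4]]
  ]
}}

```text
t: 10.05
ee_pos: [484.4, 137.7, 200.9]
orientation: [-3.013, -0.798, -0.121]
ft_force: [-0.7, -0.5, 0.7]
width: 31.3
```

```bash
python3 st.py;python3 - <<'E'
from h import *
save('w7.png',ctrl.get_image('wrist'))
E
```

```text
t 10.05 yaw -150.3244654491566 G [496.2 144.8  30.4] rad 99.33984981663421 ang -150.94487064557006 F rad/tan 0.868511541249494 -0.039179500516412835 f [-0.7 -0.5  0.7] m [-0.03  0.13  0.03] w 31.293099263775257 q [0.25 0.58 2.02 0.05 0.47 1.26]
```

View pics/w7.png

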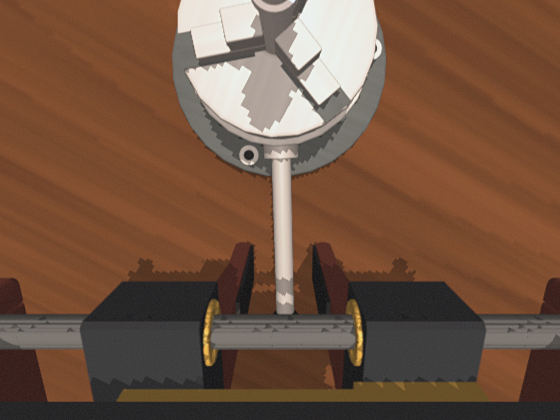

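Request:
{"op": "jog_arm", "data": {
  "steps": [
    [[0.0002, -0.0058, 0, -0.26, 0, 2.99, 0.4], [0.0001, -0.0057, 0, -0.26, 0, 2.99, 0.4], [0.0002, -0.0058, 0, -0.26, 0, 2.99, 0.4], [0.0001, -0.0057, 0, -0.26, 0, 2.99, 0.4]]
  ]
}}

```text
t: 10.43
ee_pos: [476.4, 158.6, 204.5]
orientation: [-3.09, -0.477, -0.136]
ft_force: [2.7, -8.4, -5.0]
width: 26.7
```

```bash
python3 st.py
```

```text
t 10.4333 yaw -162.46030693915688 G [490.8 162.9  34.2] rad 96.98873517930502 ang -161.9287161293899 F rad/tan -0.039361900683344386 -8.784129310837196 f [ 2.7 -8.4 -5. ] m [-1.39 -0.32 -0.07] w 26.69839147200933 q [ 0.3   0.57  2.02 -0.    0.46  1.56]
```

Request:
{"op": "jog_arm", "data": {
  "steps": [
    [[0.0002, -0.0058, 0, -0.26, 0, 2.99, 0.4], [0.0001, -0.0038, 0, -0.2, 0, 2, 0.4]]
  ]
}}

```text
t: 10.6
ee_pos: [473.8, 167.7, 204.5]
orientation: [-3.112, -0.342, -0.136]
ft_force: [3.2, -10.5, -4.7]
width: 26.6
```

```bash
python3 st.py; python3 - <<'E'
from h import *
save('w8.png',ctrl.get_image('wrist'))
E
```

```text
t 10.6 yaw -167.44603291631768 G [488.4 170.6  34.1] rad 97.20070703048668 ang -166.69864948272175 F rad/tan -0.8141157117760863 -10.905175983273699 f [  3.2 -10.5  -4.7] m [-1.77 -0.23 -0.01] w 26.567612976425433 q [ 0.32  0.57  2.02 -0.02  0.46  1.69]
```

View pics/w8.png

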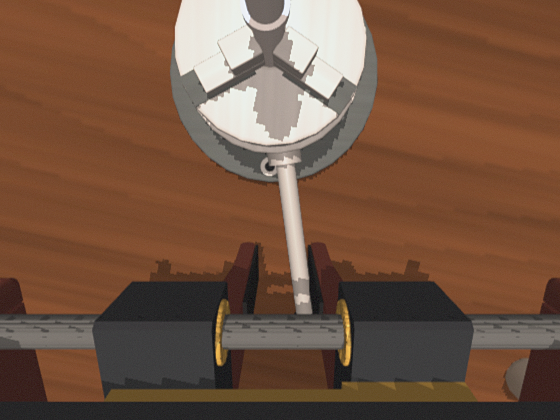

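Request:
{"op": "jog_arm", "data": {
  "steps": [
    [[0, 0.001, 0, 0.05, 0, -0.5, 0.4], [0, 0.0019, 0, 0.1, 0, -1, 0.4], [-0.0001, 0.0038, 0, 0.2, 0, -2, 0.4], [-0.0001, 0.0038, 0, 0.2, 0, -2, 0.4], [0, 0, 0, 0, 0, 0, 0.4], [0, 0, 0, 0, 0, 0, 0.4]]
  ]
}}

```text
t: 11.15
ee_pos: [476.8, 157.5, 204.5]
orientation: [-3.086, -0.492, -0.136]
ft_force: [2.2, -8.0, -0.1]
width: 26.6
```

```bash
python3 st.py; python3 - <<'E'
from h import *
save('w9.png',ctrl.get_image('wrist'))
E
```

```text
t 11.15 yaw -161.895404582754 G [491.1 162.2  34.2] rad 96.92422883564964 ang -161.48490976651868 F rad/tan 0.4490422200273724 -8.319968919355953 f [ 2.2 -8.  -0.1] m [-1.29 -0.19 -0.12] w 26.619011059348814 q [0.29 0.57 2.02 0.   0.46 1.55]
```

View pics/w9.png

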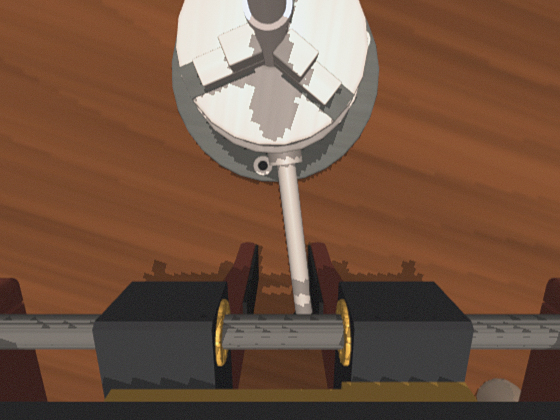

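Request:
{"op": "jog_arm", "data": {
  "steps": [
    [[-0.0001, 0.0038, 0, 0.2, 0, -2, 0.4], [0, 0, 0, 0, 0, 0, 0.4], [0, 0, 0, 0, 0, 0, 0.4]]
  ]
}}

```text
t: 11.45
ee_pos: [477.9, 154.3, 204.3]
orientation: [-3.075, -0.544, -0.136]
ft_force: [1.1, -5.0, 2.6]
width: 26.1
```

```bash
python3 st.py
```

```text
t 11.45 yaw -159.9207861597417 G [492.1 159.6  34. ] rad 96.89372334857609 ang -159.8234424231596 F rad/tan 0.7053062643463004 -5.023524496200348 f [ 1.1 -5.   2.6] m [-0.98 -0.22 -0.08] w 26.06669300827766 q [0.29 0.57 2.02 0.01 0.46 1.49]
```

Request:
{"op": "jog_arm", "data": {
  "steps": [
    [[-0.0001, 0.0038, 0, 0.2, 0, -2, 0.4], [0, 0, 0, 0, 0, 0, 0.4], [0, 0, 0, 0, 0, 0, 0.4]]
  ]
}}

```text
t: 11.7
ee_pos: [479.1, 151.0, 203.9]
orientation: [-3.063, -0.598, -0.135]
ft_force: [1.8, -2.8, 2.0]
width: 26.3
```

```bash
python3 st.py
```

```text
t 11.7 yaw -157.9242075450203 G [493.  156.8  33.6] rad 96.99283407771684 ang -158.10352972581902 F rad/tan -0.65003554862573 -3.296189463587971 f [ 1.8 -2.8  2. ] m [-0.57 -0.25 -0.04] w 26.282559375538593 q [0.28 0.57 2.02 0.02 0.46 1.44]
```

Request:
{"op": "jog_arm", "data": {
  "steps": [
    [[-0.0001, 0.0038, 0, 0.2, 0, -2, 0.4], [0, 0, 0, 0, 0, 0, 0.4], [0, 0, 0, 0, 0, 0, 0.4]]
  ]
}}

```text
t: 11.95
ee_pos: [480.0, 147.4, 203.4]
orientation: [-3.05, -0.651, -0.132]
ft_force: [0.9, -1.3, 1.4]
width: 26.5
```

```bash
python3 st.py
```

```text
t 11.95 yaw -155.9239307530947 G [493.4 153.8  33. ] rad 97.77707795755332 ang -156.35364197292537 F rad/tan -0.3381685406118716 -1.5478034718541147 f [ 0.9 -1.3  1.4] m [-0.34 -0.1   0.02] w 26.52715909049817 q [0.27 0.57 2.02 0.03 0.46 1.39]
```

Request:
{"op": "jog_arm", "data": {
  "steps": [
    [[-0.0001, 0.0038, 0, 0.2, 0, -2, 0.4], [0, 0, 0, 0, 0, 0, 0.4], [0, 0, 0, 0, 0, 0, 0.4]]
  ]
}}

```text
t: 12.2
ee_pos: [481.1, 143.8, 203.1]
orientation: [-3.036, -0.703, -0.129]
ft_force: [-0.1, -0.0, 0.3]
width: 26.4
```

```bash
python3 st.py; python3 - <<'E'
from h import *
save('w10.png',ctrl.get_image('wrist'))
E
```

```text
t 12.2 yaw -153.92718358697954 G [494.  150.7  32.7] rad 98.50943762117458 ang -154.5853700820325 F rad/tan 0.11345673453054615 0.041286736089107136 f [-0.1 -0.   0.3] m [-0.05  0.16  0.02] w 26.40581405524918 q [0.26 0.57 2.02 0.04 0.46 1.34]
```

View pics/w10.png

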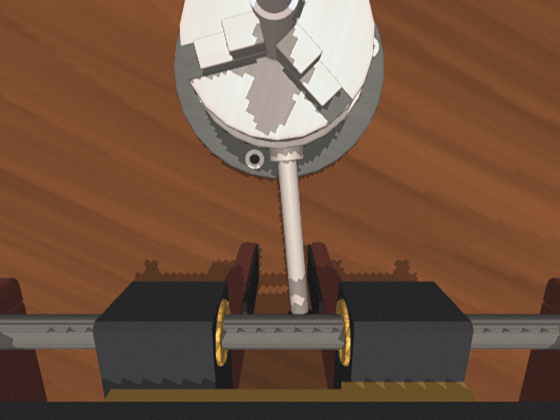

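Request:
{"op": "jog_arm", "data": {
  "steps": [
    [[0, 0, -0.02, 0, 0, 0, 0.4], [0, 0, -0.035, 0, 0, 0, 0], [0, 0, -0.04, 0, 0, 0, 0], [0, 0, -0.04, 0, 0, 0, 0], [0, 0, -0.04, 0, 0, 0, 0], [0, 0, 0, 0, 0, 0, -0.2], [0, 0, 0, 0, 0, 0, -0.2]]
  ]
}}

```text
t: 12.83
ee_pos: [468.2, 136.9, 379.8]
orientation: [-3.036, -0.705, -0.139]
ft_force: [-1.3, -0.4, -0.1]
width: 51.8
```

```bash
python3 - <<'E'
from h import *
p,r,o=cur();print(o['t'],o['qvel'].round(3),p,o['ft_force'].round(2))
im=ctrl.get_image('wrist');save('w11.png',im)
z=cv2.cvtColor(im,cv2.COLOR_RGB2BGR)[20:240,210:364];cv2.imwrite('pics/w11z.png',cv2.resize(z,(420,600),interpolation=3))
a=np.radians(29);P1=np.array([623.,-216,380]);Q1=mkR([0,0,-1],[np.cos(a),np.sin(a),0])
show(rows(interp(p,r,P1,Q1),-0.2))
E
```

```text
12.8333 [-0.     0.061  0.043  0.    -0.016 -0.006] [468.23591517 136.87554453 379.79494846] [-1.34 -0.39 -0.15]
12 [[-0.0007,0.0322,-0.002,-0.04,-0.23,-0.23,-0.2],[-0.0015,0.032,-0.0002,0.0,-0.44,-0.24,-0.2],[-0.0016,0.0321,-0.0001,0.01,-0.43,-0.23,-0.2],[-0.0018,0.0321,-0.0002,0.0,-0.44,-0.24,-0.2],[-0.0019,0.032,-0.0001,0.0,-0.44,-0.24,-0.2],[-0.0021,0.0321,-0.0002,0.01,-0.44,-0.24,-0.2],[-0.0021,0.032,-0.0001,0.0,-0.43,-0.23,-0.2],[-0.0023,0.032,-0.0001,0.01,-0.44,-0.24,-0.2],[-0.0025,0.032,-0.0001,-0.0,-0.44,-0.24,-0.2],[-0.0026,0.0321,-0.0001,0.0,-0.44,-0.24,-0.2],[-0.0027,0.032,-0.0,0.01,-0.44,-0.23,-0.2],[-0.0028,0.0319,-0.0001,0.0,-0.43,-0.24,-0.2]]
```

View pics/w11z.png

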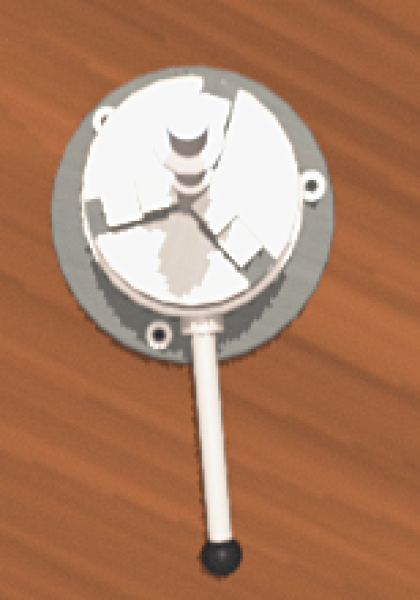

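Request:
{"op": "jog_arm", "data": {
  "steps": [
    [[-0.0007, 0.0322, -0.002, -0.04, -0.23, -0.23, -0.2], [-0.0015, 0.032, -0.0002, 0, -0.44, -0.24, -0.2], [-0.0016, 0.0321, -0.0001, 0, -0.43, -0.23, -0.2], [-0.0018, 0.0321, -0.0002, 0, -0.44, -0.24, -0.2], [-0.0019, 0.032, -0.0001, 0, -0.44, -0.24, -0.2], [-0.0021, 0.0321, -0.0002, 0, -0.44, -0.24, -0.2], [-0.0021, 0.032, -0.0001, 0, -0.43, -0.23, -0.2], [-0.0023, 0.032, -0.0001, 0, -0.44, -0.24, -0.2], [-0.0025, 0.032, -0.0001, 0, -0.44, -0.24, -0.2], [-0.0026, 0.0321, -0.0001, 0, -0.44, -0.24, -0.2], [-0.0027, 0.032, 0, 0, -0.44, -0.23, -0.2], [-0.0028, 0.0319, -0.0001, 0, -0.43, -0.24, -0.2], [0, 0, 0, 0, 0, 0, -0.2], [0, 0, 0, 0, 0, 0, -0.2]]
  ]
}}

```text
t: 14.05
ee_pos: [623.3, -217.0, 376.3]
orientation: [-3.04, -0.783, 0.008]
ft_force: [-0.3, 0.6, -1.1]
width: 52.5
```

```bash
python3 - <<'E'
from h import *
p,r,o=cur();print(o['t'],o['qvel'].round(3),o['qpos'].round(2),p,o['width'])
im=ctrl.get_image('wrist');save('w12.png',im)
for P in ([623,-216,0],[623,-216,32]): print(np.round(wproj(P,p,r)))
print([(np.round(d['uv']),d['p']) for d in ctrl.landmark_of('socket','wrist')])
save('t12.png',ctrl.get_image('top'));save('s12.png',ctrl.get_image('scene'))
E
```

```text
14.05 [ 0.034 -0.029  0.04   0.01   0.006  0.005] [-0.35  0.51  1.57 -0.    1.07  0.71] [ 623.34976749 -217.03295308  376.28154954] 52.51583117633099
[284. 187.]
[284. 194.]
[(array([255., 118.]), 0.93), (array([286., 214.]), 0.77), (array([193., 187.]), 0.67)]
```

View pics/w12.png

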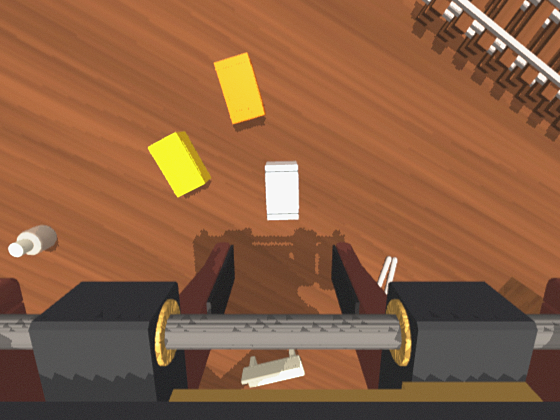

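```bash
python3 - <<'E'
from h import *
p,r,o=cur();print(p)
im=ctrl.get_image('wrist');save('w13.png',im)
z=cv2.cvtColor(im,cv2.COLOR_RGB2BGR)[150:230,240:330];cv2.imwrite('pics/w13z.png',cv2.resize(z,(720,640),interpolation=3)[:600])
for e in ctrl.trace('head','wrist')[:3]:
    ys,xs=np.nonzero(e['pixels']); R_=cv2.minAreaRect(np.column_stack([xs,ys]).astype(np.float32)); print(e['p'],R_)
    c=[]
    for uv in cv2.boxPoints(R_):
        a,d=wray(uv,p,r); c.append(a+d*(32-a[2])/d[2])
    c=np.array(c); print(c.round(1),c.mean(0)); 
    for i in range(2): d=c[i+1]-c[i]; print(np.linalg.norm(d),np.degrees(np.arctan2(d[1],d[0])))
E
```

```text
[ 623.07770555 -214.71662805  378.4445885 ]
0.96 ((182.3538360595703, 163.8692169189453), (58.420352935791016, 40.68338394165039), 60.2551155090332)
[[ 598.5  -76.7   32. ]
 [ 633.2  -99.2   32. ]
 [ 602.  -145.6   32. ]
 [ 565.3 -122.9   32. ]] [ 599.75107618 -111.09523095   32.        ]
41.33330172357928 -32.98030389671485
55.943435144250344 -123.93870355225863
0.62 ((242.62811279296875, 90.20996856689453), (64.48705291748047, 36.15092849731445), 72.6459732055664)
[[ 698.9  -99.9   32. ]
 [ 722.5 -123.6   32. ]
 [ 683.4 -164.8   32. ]
 [ 658.3 -140.4   32. ]] [ 690.78788604 -132.18415099   32.        ]
33.422479167905514 -45.09403935167892
56.77650099115542 -133.43263176929793
0.6 ((283.5, 191.0), (58.0, 33.0), 90.0)
[[ 643.1 -183.9   32. ]
 [ 659.2 -212.7   32. ]
 [ 606.6 -242.9   32. ]
 [ 589.7 -212.7   32. ]] [ 624.64687633 -213.03542113   32.        ]
32.962322488311614 -60.8855161373413
60.66652711370581 -150.07155632732807
```

View pics/w13z.png

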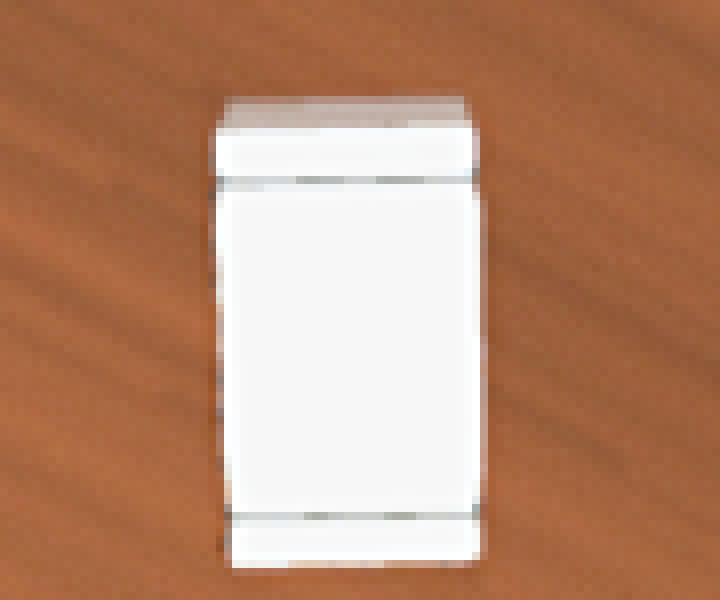

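Request:
{"op": "jog_arm", "data": {
  "steps": [
    [[0, 0, 0.03, 0, 0, 0, -0.3], [0, 0, 0.035, 0, 0, 0, -0.3], [0, 0, 0.035, 0, 0, 0, -0.3], [0, 0, 0.035, 0, 0, 0, -0.3], [0, 0, 0.03, 0, 0, 0, -0.3], [0, 0, 0.018, 0, 0, 0, -0.3], [0, 0, 0.005, 0, 0, 0, -0.3], [0, 0, 0, 0, 0, 0, -0.3], [0, 0, 0, 0, 0, 0, -0.3]]
  ]
}}

```text
t: 15.1
ee_pos: [623.9, -215.9, 192.6]
orientation: [3.04, 0.788, -0.001]
ft_force: [0.2, 0.4, 0.8]
width: 57.1
```

```bash
python3 - <<'E'
from h import *
p,r,o=cur();print(o['t'],p,o['width'],o['ft_force'].round(1))
save('w14.png',ctrl.get_image('wrist'))
E
```

```text
15.1 [ 623.86994188 -215.89624747  192.61081413] 57.068824496448954 [0.2 0.4 0.8]
```

View pics/w14.png

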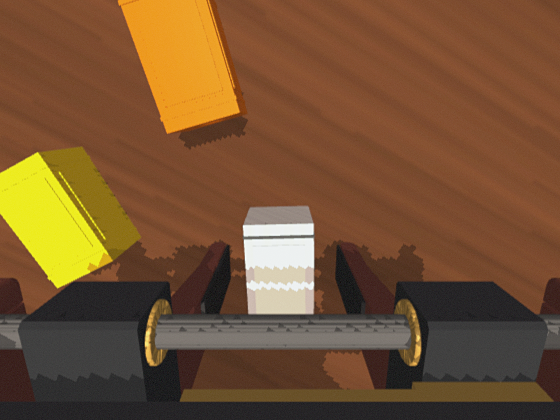

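Request:
{"op": "jog_arm", "data": {
  "steps": [
    [[0, 0, 0.005, 0, 0, 0, 1], [0, 0, 0, 0, 0, 0, 1], [0, 0, 0, 0, 0, 0, 1], [0, 0, 0, 0, 0, 0, 1], [0, 0, 0, 0, 0, 0, 1], [0, 0, 0, 0, 0, 0, 1], [0, 0, 0, 0, 0, 0, 1], [0, 0, 0, 0, 0, 0, 1]]
  ]
}}

```text
t: 15.82
ee_pos: [623.5, -216.2, 187.2]
orientation: [3.04, 0.787, -0.001]
ft_force: [-1.5, 1.3, 4.9]
width: 31.8
```

Request:
{"op": "jog_arm", "data": {
  "steps": [
    [[0, 0, -0.02, 0, 0, 0, 1], [0, 0, -0.035, 0, 0, 0, 1], [0, 0, -0.04, 0, 0, 0, 1], [0, 0, -0.04, 0, 0, 0, 1], [0, 0, -0.04, 0, 0, 0, 1], [0, 0, -0.03, 0, 0, 0, 1], [0, 0, 0, 0, 0, 0, 1]]
  ]
}}

```text
t: 16.4
ee_pos: [625.2, -216.6, 399.1]
orientation: [3.034, 0.786, 0.013]
ft_force: [0.9, 0.4, -0.2]
width: 31.9
```

```bash
python3 - <<'E'
from h import *
p,r,o=cur();print(o['t'],p,o['qpos'].round(2),o['width'],o['ft_force'].round(1))
# yaw to: tool x inward radial
q1=np.degrees(np.arctan2(p[1],p[0])); M=r.as_matrix(); print('radial',q1,'yaw x',np.degrees(np.arctan2(M[1,0],M[0,0])))
E
```

```text
16.4 [ 625.20004482 -216.56638201  399.08384029] [-0.35  0.48  1.55 -0.    1.1   0.71] 31.862621432746845 [ 0.9  0.4 -0.2]
radial -19.105847116914827 yaw x 29.042018785336992
```

```bash
cat >> h.py <<'E'
def fkR(q):
    return R.from_euler('z',q[0])*R.from_euler('y',q[1]+q[2])*R.from_euler('z',q[3])*R.from_euler('y',q[4])*R.from_euler('z',q[5]+np.pi/2)
def fk(q,k):
    h,L2,L3,d6=k; a=q[1]+q[2]
    w=np.array([L2*np.sin(q[1])+L3*np.sin(a),0,h+L2*np.cos(q[1])+L3*np.cos(a)])
    r=fkR(q); return R.from_euler('z',q[0]).apply(w)+r.apply([0,0,d6]), r
E
python3 - <<'E'
from h import *
from scipy.optimize import least_squares
p,r,o=cur()
D=[([1.08196114,.423841073,1.63067234,0,1.08862716,-.019],[282.8,557.05,403.9]),
([.01702284,.68870229,1.76810289,.38729894,.74980566,-.39950581],[600.39,54.98,199.25]),
([0.26,0.2,2.,0.05,0.8,1.45],[455.6,138.2,387.7]),
([-.35,.51,1.57,0,1.07,.71],[623.35,-217.03,376.28]),(o['qpos'],p),
([0.25,0.58,2.02,0.05,0.47,1.26],[484.4,137.7,200.9])]
s=least_squares(lambda k:np.concatenate([(fk(q,k)[0]-np.array(P))*(1 if abs(q[1]*100-round(q[1]*100))>1e-6 else .3) for q,P in D]),[300,400,400,100])
print(s.x,s.fun.round(1),(fkR(o['qpos']).inv()*r).magnitude())
k=s.x
a=np.radians
for az in (90,60,110):
  for H in ([560,-130,255],[600,-130,255],[560,-60,255]):
    z=np.array([np.cos(a(az)),np.sin(a(az)),0]);T=mkR(z,[0,0,-1]);P=np.array(H)-z*171
    lo=np.array([-3,-.9,.09,-1.31,.11,-2.54]);hi=np.array([3,2.11,2.58,4.45,2.69,2.54])
    best=None
    for s6 in (-1.5,0,1.5):
      f=lambda q:np.concatenate([(fk(q,k)[0]-P)/100,(fkR(q).inv()*T).as_rotvec()])
      e=least_squares(f,[-.35,.7,1.6,1.2,1.4,s6],bounds=(lo,hi))
      if best is None or e.cost<best.cost: best=e
    print(az,H,best.x.round(2),best.cost)
E
```

```text
[368.3244758  474.70266178 484.38175843 170.12898838] [ 10.1  -6.3   1.7   2.4  -0.9  -3.9  10.7  -0.4  -2.2  -2.9  -2.1   0.
 -10.1  -9.    4.7   6.2  -1.4  -6.1] 5.107368174776625e-16
90 [560, -130, 255] [-0.7   1.03  1.38  1.01  2.02  2.18] 1.1342069342326588e-21
90 [600, -130, 255] [-0.67  1.07  1.27  1.07  2.03  2.25] 5.3922310162945014e-27
90 [560, -60, 255] [-0.62  0.97  1.51  1.06  1.94  2.14] 5.375466514682287e-25
60 [560, -130, 255] [-0.83  0.84  1.82  1.3   1.71  2.03] 4.498786976058893e-25
60 [600, -130, 255] [-0.78  0.87  1.75  1.35  1.7   2.08] 3.779950385490532e-28
60 [560, -60, 255] [-0.74  0.79  1.95  1.37  1.65  1.96] 1.0710413813992254e-30
110 [560, -130, 255] [-0.59  1.16  1.09  0.87  2.25  2.21] 1.3301390086965916e-19
110 [600, -130, 255] [-0.56  1.23  0.94  0.94  2.28  2.3 ] 5.392193858480677e-28
110 [560, -60, 255] [-0.51  1.1   1.23  0.9   2.16  2.18] 1.2547262332291211e-24
```

```bash
python3 - <<'E'
from h import *
from scipy.optimize import least_squares
p,r,o=cur(); k=np.array([368.3,474.7,484.4,170.1]); a=np.radians(60)
z=np.array([np.cos(a),np.sin(a),0]);T=mkR(z,[0,0,-1]);P=np.array([600,-130,255])-z*171
ps=interp(p,r,P,T,w=5.5); q=o['qpos']; off=p-fk(q,k)[0]
mx=0
for (pp,rr) in ps:
    e=least_squares(lambda q:np.concatenate([(fk(q,k)[0]+off-pp)/100,(fkR(q).inv()*rr).as_rotvec()]),q); 
    mx=np.maximum(mx,abs(e.x-q)*12); q=e.x; print(q.round(2),round(e.cost,5),(pp+rr.apply([0,0,171])).round()) 
print(mx.round(2),P)
show(rows(ps,1))
E
```

```text
[-0.36  0.5   1.53  0.03  1.16  0.75] 0.0 [ 615. -211.  223.]
[-0.38  0.52  1.52  0.07  1.22  0.79] 0.0 [ 604. -204.  220.]
[-0.39  0.54  1.5   0.1   1.27  0.83] 0.0 [ 593. -197.  216.]
[-0.41  0.56  1.49  0.14  1.32  0.87] 0.0 [ 584. -189.  214.]
[-0.42  0.58  1.48  0.17  1.37  0.92] 0.0 [ 575. -181.  213.]
[-0.44  0.6   1.47  0.21  1.42  0.96] 0.0 [ 566. -173.  212.]
[-0.45  0.62  1.46  0.25  1.47  1.  ] 0.0 [ 559. -165.  212.]
[-0.47  0.64  1.45  0.29  1.51  1.05] 0.0 [ 553. -157.  212.]
[-0.49  0.65  1.45  0.33  1.55  1.1 ] 0.0 [ 548. -149.  213.]
[-0.5   0.67  1.45  0.38  1.58  1.14] 0.0 [ 543. -142.  215.]
[-0.52  0.69  1.45  0.42  1.62  1.19] 0.0 [ 540. -135.  217.]
[-0.54  0.7   1.45  0.47  1.65  1.24] 0.0 [ 537. -128.  219.]
[-0.56  0.72  1.45  0.51  1.67  1.29] 0.0 [ 536. -121.  222.]
[-0.57  0.73  1.46  0.56  1.7   1.34] 0.0 [ 535. -116.  225.]
[-0.59  0.75  1.47  0.61  1.72  1.39] 0.0 [ 535. -111.  229.]
[-0.61  0.76  1.48  0.66  1.74  1.44] 0.0 [ 536. -106.  232.]
[-0.62  0.77  1.49  0.71  1.75  1.49] 0.0 [ 538. -103.  236.]
[-0.64  0.79  1.5   0.76  1.76  1.55] 0.0 [ 54
[... 1245 characters left out ...]
8,1],[-0.0008,0.0058,0.003,3.78,-1.07,3.8,1],[-0.0003,0.0061,0.0027,3.79,-1.07,3.8,1],[0.0001,0.0062,0.0022,3.79,-1.07,3.8,1],[0.0005,0.0063,0.0018,3.79,-1.07,3.8,1],[0.001,0.0064,0.0014,3.78,-1.07,3.81,1],[0.0015,0.0064,0.0009,3.79,-1.07,3.8,1],[0.0019,0.0063,0.0004,3.79,-1.08,3.8,1],[0.0023,0.0062,0.0001,3.78,-1.07,3.8,1]]
9 [[0.0027,0.0061,-0.0005,3.79,-1.07,3.8,1],[0.0031,0.0057,-0.0009,3.79,-1.07,3.8,1],[0.0035,0.0055,-0.0013,3.79,-1.07,3.8,1],[0.0037,0.0052,-0.0017,3.78,-1.07,3.8,1],[0.0041,0.0047,-0.0021,3.79,-1.07,3.8,1],[0.0043,0.0044,-0.0026,3.79,-1.08,3.8,1],[0.0046,0.0038,-0.0028,3.79,-1.07,3.8,1],[0.0047,0.0034,-0.0032,3.78,-1.07,3.8,1],[0.0049,0.0028,-0.0035,3.79,-1.07,3.81,1]]
```

Smooth joint path with wide margins; run it.

Request:
{"op": "jog_arm", "data": {
  "steps": [
    [[-0.0044, 0, 0.0049, 3.79, -1.07, 3.8, 1], [-0.0043, 0.0005, 0.005, 3.78, -1.07, 3.8, 1], [-0.0041, 0.0012, 0.0051, 3.79, -1.07, 3.8, 1], [-0.004, 0.0018, 0.005, 3.79, -1.08, 3.8, 1], [-0.0037, 0.0024, 0.0049, 3.79, -1.07, 3.8, 1], [-0.0034, 0.0029, 0.0048, 3.78, -1.07, 3.81, 1], [-0.0032, 0.0035, 0.0047, 3.79, -1.07, 3.8, 1], [-0.0028, 0.0039, 0.0045, 3.79, -1.07, 3.8, 1], [-0.0024, 0.0044, 0.0043, 3.79, -1.07, 3.8, 1], [-0.0021, 0.0049, 0.004, 3.78, -1.07, 3.8, 1], [-0.0016, 0.0052, 0.0037, 3.79, -1.07, 3.8, 1], [-0.0013, 0.0056, 0.0033, 3.79, -1.08, 3.8, 1], [-0.0008, 0.0058, 0.003, 3.78, -1.07, 3.8, 1], [-0.0003, 0.0061, 0.0027, 3.79, -1.07, 3.8, 1], [0.0001, 0.0062, 0.0022, 3.79, -1.07, 3.8, 1], [0.0005, 0.0063, 0.0018, 3.79, -1.07, 3.8, 1], [0.001, 0.0064, 0.0014, 3.78, -1.07, 3.81, 1], [0.0015, 0.0064, 0.0009, 3.79, -1.07, 3.8, 1], [0.0019, 0.0063, 0.0004, 3.79, -1.08, 3.8, 1], [0.0023, 0.0062, 0.0001, 3.78, -1.07, 3.8, 1]]
  ]
}}

```text
t: 18.07
ee_pos: [545.8, -258.0, 291.5]
orientation: [-1.687, 0.98, 0.718]
ft_force: [-0.4, -0.3, -1.6]
width: 31.8
```

Request:
{"op": "jog_arm", "data": {
  "steps": [
    [[0.0027, 0.0061, -0.0005, 3.79, -1.07, 3.8, 1], [0.0031, 0.0057, -0.0009, 3.79, -1.07, 3.8, 1], [0.0035, 0.0055, -0.0013, 3.79, -1.07, 3.8, 1], [0.0037, 0.0052, -0.0017, 3.78, -1.07, 3.8, 1], [0.0041, 0.0047, -0.0021, 3.79, -1.07, 3.8, 1], [0.0043, 0.0044, -0.0026, 3.79, -1.08, 3.8, 1], [0.0046, 0.0038, -0.0028, 3.79, -1.07, 3.8, 1], [0.0047, 0.0034, -0.0032, 3.78, -1.07, 3.8, 1], [0.0049, 0.0028, -0.0035, 3.79, -1.07, 3.81, 1], [0, 0, 0, 0, 0, 0, 1], [0, 0, 0, 0, 0, 0, 1], [0, 0, 0, 0, 0, 0, 1]]
  ]
}}

```text
t: 19.07
ee_pos: [511.5, -276.9, 248.2]
orientation: [-0.812, 1.42, 0.824]
ft_force: [1.8, -0.1, -1.5]
width: 31.6
```

```bash
python3 - <<'E'
from h import *
p,r,o=cur();print(o['t'],p,o['qpos'].round(2),o['qvel'].round(3),o['width'],o['ft_force'].round(1))
print(r.as_matrix().round(3),p+r.apply([0,0,171]))
im=[]
for c in ('top','scene'):
    save(c+'20.png',ctrl.get_image(c))
H=p+r.apply([0,0,171])+[0,0,28]
for c in ('top','scene'):
    i=CI[c]; q=R.from_rotvec(i['attitude']).as_matrix().T@(H-i['origin']); print(c,q[0]/q[2]*i['fx']+i['cx'],q[1]/q[2]*i['fy']+i['cy'])
    print([(np.round(d['uv']),d['p']) for d in ctrl.landmark_of('socket',c)])
E
```

```text
19.0667 [ 511.46293001 -276.85919927  248.24176871] [-0.73  0.8   1.79  1.39  1.68  2.12] [ 0.003 -0.009 -0.006  0.005 -0.     0.005] 31.58514532600034 [ 1.8 -0.1 -1.5]
[[-0.01  -0.867  0.498]
 [ 0.003  0.498  0.867]
 [-1.     0.01  -0.003]] [ 596.70197095 -128.61930087  247.75348167]
top 340.87431790898376 180.6730762536624
[(array([330., 213.]), 0.82), (array([337., 171.]), 0.75), (array([340., 181.]), 0.62)]
scene 259.0973735064523 158.33343931133913
[(array([283., 285.]), 0.81), (array([257., 159.]), 0.73), (array([250., 265.]), 0.62)]
```

View pics/top20.png

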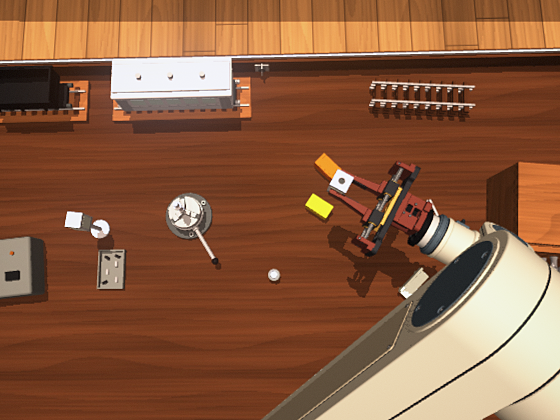

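View pics/scene20.png

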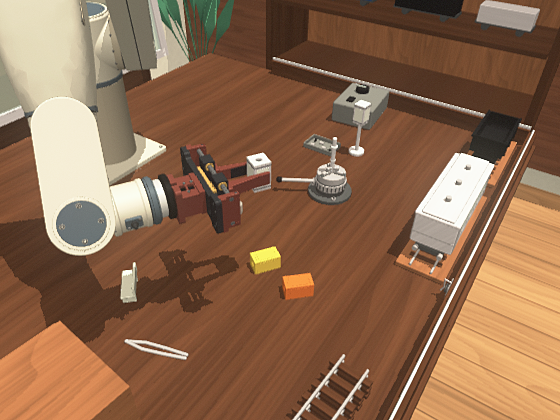

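```bash
python3 - <<'E'
from h import *
t=cv2.imread('pics/top20.png');s=cv2.imread('pics/scene20.png')
cv2.imwrite('pics/z20.png',np.hstack([cv2.resize(t[180:280,150:250],(400,600)[:1]*2,interpolation=3),cv2.resize(s[120:220,270:370],(400,400),interpolation=3)]))
b=atz('top',(215,261.5),33);b0=atz('top',(201,230),33);print(b,b0,np.degrees(np.arctan2(b[1]-193,b[0]-581)),np.degrees(np.arctan2(*(b-b0)[[1,0]])))
# initial lever with same method
b=atz('top',(241.5,205.5),33);print(np.degrees(np.arctan2(b[1]-193,b[0]-581)))
for c in ('top','scene'):
  for P in ([581,193,62],[581,193,156]):
    i=CI[c]; q=R.from_rotvec(i['attitude']).as_matrix().T@(np.array(P,float)-i['origin']); print(c,P,q[0]/q[2]*i['fx']+i['cx'],q[1]/q[2]*i['fy']+i['cy'])
E
```

```text
[471.10658055 128.71868458  33.        ] [543.59727846 161.48232066  33.        ] -149.6748267038151 -155.67844882222255
-81.61420862703133
top [581, 193, 62] 185.11815738053477 212.01092810982325
top [581, 193, 156] 176.06260731615333 204.30511856213445
scene [581, 193, 62] 330.6118296914999 171.44099098115913
scene [581, 193, 156] 334.00649098343047 138.09287919004254
```

View pics/z20.png

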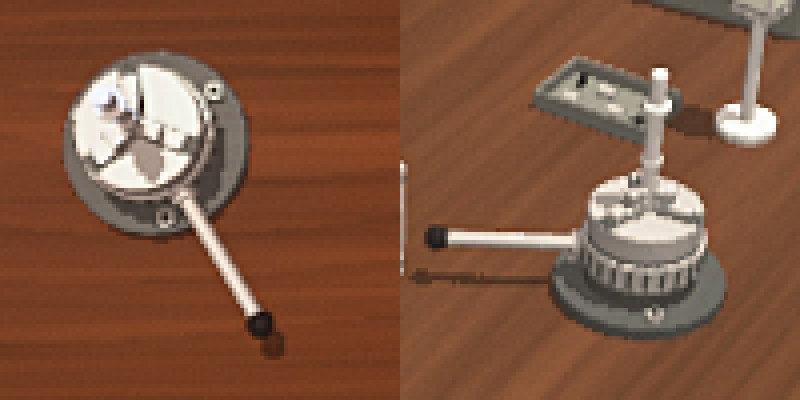

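```bash
python3 - <<'E'
from h import *
p,r,o=cur();print(o['t'],p,o['qvel'].round(3),o['width'])
print(ctrl.close_job())
E
```

```text
19.2667 [ 511.67259339 -276.80115945  248.74172406] [-0.    -0.001  0.004  0.004  0.     0.004] 31.782867277451025
the job is handed in; nothing more can be done
None
```

I tightened the chuck, and the lamp head is held still in the gripper with its socket facing up. The job was handed in at about 19.3 s of the 54 s. The one doubt is how tightly the chuck holds: the lever did not stay where I left it.

**Chuck:**
- I swung the lever clockwise to about 1.35 rad, with about 9.6 N resistance at the lever.
- When I let go, it sprang back about 0.17 rad, so I pushed it again to about 1.38 rad. It returned to the same place, about 1.18 rad.
- That disagrees with the "self-locking" description and is below the stated tight range of 1.25 to 1.3. It is still past first contact (1.1).
- It showed no further slip in the pictures about 7 s later.
- From the stated friction I estimate 8 to 14 N on each jaw, but I could not measure this directly.
- The post looked upright: its top was within about 1 pixel of where it should be in the scene picture.

**Head:**
- The far end was plain, so the socket had to be at the end nearer the robot. I gripped the head by its long sides (opening about 31.8 mm), lifted it and turned it over.
- In the last top picture the hole faces up, at pixel (341, 181).
- From the arm's pose the head's centre is about 248 mm above the shelf and its tilt about 0.01 rad. The joints were at rest and the head was clear of everything.

I never touched the yellow and orange look-alikes. The other things on show looked unmoved in the last pictures, though I did not measure them.

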